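# Seal the electrode gland: finger-tight, then a quarter turn with the spanner

## Robot

A 7-joint arm with a two-finger parallel gripper is mounted at the origin on a cart in front of the work surface, level with it; the furniture and walls round the work are solid. World frame = base frame: x ahead of the robot, y to its left, z up, the work surface at z = 0. Lengths are in m, angles in rad, forces in N, time in s.
With the tool pointing down it reaches from about 0.375 to 0.925 m from the base axis. Payload 3.1 kg.
Tool frame: the origin (TCP) lies between the finger pads; the fingertips stand 25 mm ahead of it and the grasp point (between the pads) lies 6 mm ahead of it; z points along the fingers, y is the line along which they close (so a half turn about z gives the same grasp; the last joint's range is limited). The gripper opens to 85 mm and grips with 20 to 120 N. Pads are 22 mm wide; open, the fingers measure 114 mm over their backs; the gripper's body (76 mm by 85 mm) begins 54 mm behind the grasp point. The pads swing forward as they close: fully open they stand 13 mm farther back than shut.
Start: joints at [-1.205, 0.383, 0.044, 1.598, -0.018, 1.161, -0.05], TCP at [0.291, 0.581, 0.256] pointing down, gripper open.
Joint ranges: [-2.61, 2.61], [-0.41, 2.15], [-1.48, 1.57], [0, 2.5], [-1.57, 4.71], [0.05, 1.97], [-2.85, 2.85]. Speed limits (rad/s): [2.79, 2.79, 3.14, 3.14, 3.14, 3.14, 3.14].

## Interface

Orientations are given as a rotation vector (axis times angle).
In Python, from rig import arm, viewer, sign_off gives the robot as it stands.
- The arm moves only by the tool carry_out, never from a script. Its argument "moves" is a list of rows, each a list of 7 numbers: the shift along the tool's x, y, z in m, then the turn, a rotation vector about the tool's x, y, z in degrees, then the opening, from 0 (shut) to 1 (fully open). A call has 1 to 12 rows; each row is the pose to reach, as a shift and turn from the pose commanded when the call began, along the tool's axes at that moment; what a row does not reach only later rows make up. A row lasts 1/10 s, in which the tool goes at most 50 mm and 8.59 degrees, less where a joint would pass 70% of its speed; a pose out of reach is approached as far as the arm can. A call with a gripper value outside its range is refused whole. The fingers move at their own pace and stop on an object; "grip_force" is the grip in N (left out, the last holds). Time passes only in rows, so rows that repeat a pose let the fingers close. It gives the time, the measured TCP pose, the force, the opening and the grip force at its end, in the units of the state.
- arm.sense(): the state, without advancing time (a new reading comes with each control period).
- viewer.camera(name): name is "side" or "top"; returns the picture (420x560x3 uint8, red, green, blue); there is no depth.
- viewer.camera_model(name): a dict with "fx", "fy", "cx", "cy" (pixels), "T" (4x4, takes a point from camera to world coordinates). Camera axes: x right, y up, looking along -z (the intrinsics and any distortion apply to the point x, -y, -z); pixel columns grow to the right and rows downward; lengths in m; the calibration is good to about 2 mm. A picture is of the moment at which its call begins. camera_model takes no time and is no camera call.
- sign_off(): hands the job in; it is judged then, once.
The state is a dict: "t": time; "q": joint angles; "joint_velocities": joint speeds; "tau": joint torques, N m; "position": TCP position; "tool_rot": TCP orientation; "ft_force": force on the tool from outside, world axes, zero at the start; "torque": the same for the moment, N m; "grip_width": finger opening in m; "grasp_force": force on a finger pad.
Only numpy, scipy, OpenCV 4.12 (cv2) and the standard library are available. Lean on these libraries where they do the work, as an engineer would, in place of code of your own. Each camera call takes 0.05 s, during which the arm holds its last target. There are 200 camera calls.

## Task

The pH electrode in the flow cell still sits in a loose gland nut: run the knurled nut down clockwise by hand until it is just finger-tight. Then lift the blue-handled spanner out of the foam tray, where only its bare neck can be got hold of, lay it flat on the bench, take it again by the handle, and with it on the hexagon give the nut one more quarter turn clockwise to squeeze the seal. Leave the nut at that, lay the spanner flat on the bench again, and do not disturb the other things on the bench.

Things in the scene. Friction and masses are not known exactly. Their poses are not given: they have to be found in the camera images.
- nut_grip (a point): Centre of the knurled grip of the steel gland nut on the flow cell: a round collar 37 mm across, reaching 10 mm below and above this point, axis vertical, 87 mm above the bench. The electrode sticks up through it to 33 mm above this point, 16 mm across. Clockwise seen from above tightens. The point turns with the nut; a red paint stroke runs down one side of the nut.
- nut_hex (a point): Centre of the nut's hexagon below the knurled grip: 30 mm across flats, 34.6 mm across corners, 13 mm tall, 69.5 mm above the bench (up to 0.8 mm more when loose). The point's x axis is square to a pair of flats, z up. The cell's lid has its top 9.5 mm below this point, with screw heads 2 mm high on it. The grip above is wider than the hexagon, so a spanner goes on only from the side.
- gland_nut (a joint): Angle of the nut short of finger-tight, rad: negative while loose (-1.5 means 1.5 rad still to turn clockwise), 0 when it bottoms on the seal, finger-tight. Turning it takes 0.3 N m. At finger-tight the nut's red stroke stands on the flow cell's -x side, towards the robot.
- gland_seal (a joint): Extra angle that the nut has been turned clockwise beyond finger-tight, rad: 0 at the start, 1.57 after a quarter turn. It takes 0.6 N m, stays where it is left and does not turn back.
- flow_cell: The flow cell, screwed to the bench: aluminium foot plate 110 x 96 mm and 8 mm thick, clear chamber, dark lid 80 mm across whose top is 60 mm above the bench; two steel hose ports stick out to 55 mm from the axis along its y, at 22 and 40 mm height. Origin on the bench below the nut's axis.
- spanner_handle (a point): Middle of the spanner's blue dipped handle (16 mm wide, 10 mm thick, 107 mm long, 5 mm above whatever it lies on). Flat open-ended spanner of 130 g, 180 mm long. x points along it to the jaw, z up. The handle ends 55 mm behind this point; the spanner balances about 40 mm ahead of it.
- spanner_neck (a point): Middle of the spanner's bare steel neck, 64 mm ahead of the handle's middle along x, 14 mm wide, 8 mm thick, bare for 26 mm. In the tray only this part has room for fingers on both sides: it lies across the finger trough, 42 mm long and open over the whole width of the tray, whose floor is 5 mm below this point and 4 mm above the bench.
- spanner_jaw (a point): Centre of the open jaw, 110 mm ahead of the handle's middle; it comes to the hexagon's centre when the spanner is on. 8 mm thick, gap 31.6 mm, open to +x; rounded tips reach 14 mm ahead, the throat lies 18 mm behind, 56 mm wide outside. It fits with a pair of flats parallel to the spanner's x axis (handle out over a corner of the hexagon), with 6 degrees of play either way (12 under load).
- tool_tray: Foam tool tray fixed to the bench, 216 x 130 x 15 mm, dark foam on a yellow base: the spanner's handle and head lie sunk in cut-outs, with a finger trough across the tray between them. A small screwdriver stays in it. Origin under its centre; the handle's middle lies 35 mm to -x and 22 mm to +y of it, the jaw to +x. The bench between tray and flow cell is free.
- beaker: Bystander: small glass beaker, 50 mm across, 61 mm tall, left of the cell.
- bottle: Bystander: brown dropper bottle, 33 mm across, 102 mm tall, at the back.
- strip_box: Bystander: flat clear box of test strips, 82 x 50 x 9 mm, front left.
- jar: Bystander: small screw jar with a white lid, 36 mm across, 48 mm tall, at the back.
- multimeter: Bystander: orange multimeter, 134 x 68 x 44 mm, at the back.

How it is judged:
On the way, in this order (a step that is already met when the one before it is completed fails the run):
1. the nut is run down by hand until finger-tight, the seal not yet squeezed (value of joint gland_nut above -0.15 rad and value of joint gland_seal below 0.2 rad and contact force between spanner and gland_nut below 0.1 N), for 0.2 s.
2. the spanner lies flat on the bench outside the tray, released (height (world z) of each of spanner_jaw, spanner_handle below 0.0078 m and contact force between the fingers and spanner below 0.1 N and linear speed of spanner below 0.03 m/s), for 0.2 s.
3. the spanner, held by its handle and with its jaw round the hexagon, has turned the nut on by a quarter turn (value of joint gland_seal above 1.22 rad and distance between spanner_jaw and nut_hex below 0.012 m and distance between the grasp point and spanner_handle below 0.06 m), for 0.1 s.
At the end, for the whole second after the job is handed in: The nut has been turned a quarter turn past finger-tight (90 degrees, 20 more or less) and has not been backed off by more than 11 degrees; the spanner lies flat on the bench, outside the tray and off the cell, released and at rest (all of step 2 and value of joint gland_seal between 1.22 and 1.92 rad and value of joint gland_nut above -0.2 rad); the robot touches nothing.
It fails at once if the spanner runs the loose nut down (that is done by hand) (value of joint gland_nut below -0.3 rad and contact force between spanner and gland_nut above 1 N).
It fails at once if the seal is squeezed by the fingers on the nut and not with the spanner (value of joint gland_seal above 0.35 rad and velocity of joint gland_seal above 0.05 rad/s and contact force between the fingers and gland_nut above 1 N).
It fails at once if a beaker, bottle, strip box, jar or multimeter is pushed more than 3 cm, or the beaker, bottle or jar tipped over (distance of any of beaker, bottle, strip_box, jar, multimeter from where it was at the start of the episode above 0.03 m or angle between any of beaker, bottle, jar's own z axis and vertical above 0.6 rad).
It also fails if it takes over 72 s, if anything falls off the work surface, if the arm or the gripper's body presses on something with over 40 N, if the wrist force passes 120 N, or if a joint passes its speed limit or range.

## Working session

There is one attempt and no reset: what is moved stays moved. The work goes in short steps, Python scripts to look and compute and a tool call to move; the robot and the scene stay as the last step left them, time stands still between calls to the robot, and variables do not carry over. Pictures are saved under pics/ and viewed, at most 10 in all, crops included, and the job is handed in when it is done.

Besides the shell and the picture viewer there is one more tool, called after ">>>" as name(argument=value, ...), one argument or row to a line, values as JSON. carry_out: Moves the arm, as the interface text tells. Its arguments: {"type":"object","properties":{"moves":{"type":"array","items":{"type":"array","items":{"type":"number"}}},"grip_force":{"type":"number"}},"required":["moves"]}

```bash
mkdir -p pics; ls; python3 - <<'E'
from rig import arm, viewer
import cv2, numpy as np
s=arm.sense(); print({k:(np.round(v,3).tolist()) for k,v in s.items()})
for n in ("side","top"):
    im=viewer.camera(n); cv2.imwrite(f"pics/{n}0.png",im[:,:,::-1]); m=viewer.camera_model(n); print(n,{k:np.round(v,4).tolist() if not isinstance(v,str) else v for k,v in m.items()})
E
```

```text
pics
{'t': 0.0, 'q': [-1.205, 0.384, 0.044, 1.6, -0.018, 1.161, -0.05], 'joint_velocities': [0.0, -0.001, -0.002, -0.002, -0.001, -0.0, 0.0], 'tau': [-0.0, -43.345, 1.025, -24.951, 0.011, 0.011, -0.0], 'position': [0.29, 0.581, 0.255], 'tool_rot': [-0.722, -3.057, 0.004], 'ft_force': [0.49, -0.623, 0.064], 'torque': [0.014, 0.075, 0.085], 'grasp_force': 0.0, 'grip_width': 0.085}
side {'fx': 503.5902, 'fy': 503.5902, 'cx': 268.4984, 'cy': 210.3087, 'T': [[-0.94, 0.1795, -0.29, 0.1994], [-0.341, -0.475, 0.8113, 1.2406], [0.0078, 0.8615, 0.5077, 0.7821], [0.0, 0.0, 0.0, 1.0]]}
top {'fx': 455.253, 'fy': 455.253, 'cx': 280.5535, 'cy': 217.4497, 'T': [[-0.0023, 0.9975, -0.0712, 0.4883], [-0.9999, -0.0035, -0.0163, 0.0781], [-0.0165, 0.0711, 0.9973, 1.3527], [0.0, 0.0, 0.0, 1.0]]}
```

View pics/top0.png

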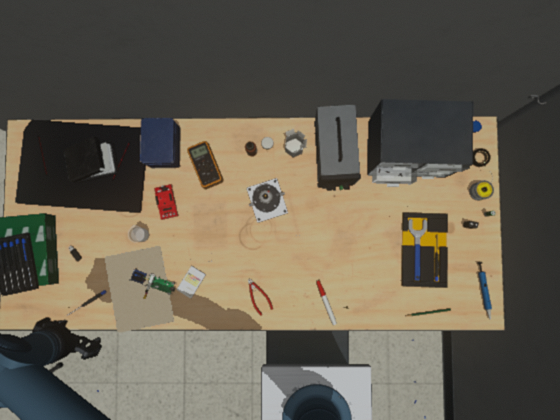

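View pics/side0.png

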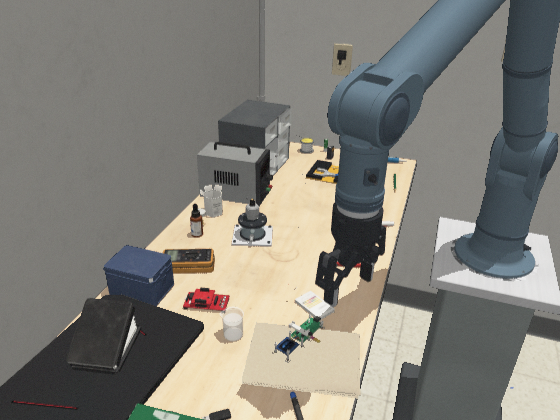

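The top view shows the flow cell near (267,200), the tray near (425,250) with the blue spanner's jaw up at (418,228), the box at (191,281) and the bottle and jar near (251,148)/(267,143). Next I'll enlarge the cell and tray.

```bash
cat > h.py <<'E'
import numpy as np, cv2
from rig import arm, viewer
def pix(n,p):
    m=viewer.camera_model(n);T=np.array(m["T"]);c=T[:3,:3].T@(np.array(p,float)-T[:3,3])
    return np.array([m["cx"]+m["fx"]*c[0]/-c[2], m["cy"]-m["fy"]*c[1]/-c[2]])
def ray(n,u,v,z):
    m=viewer.camera_model(n);T=np.array(m["T"]);d=T[:3,:3]@np.array([(u-m["cx"])/m["fx"],-(v-m["cy"])/m["fy"],-1])
    return T[:3,3]+d*(z-T[2,3])/d[2]
def crop(n,x,y,w,h,k): return cv2.resize(viewer.camera(n)[y:y+h,x:x+w,::-1],None,fx=k,fy=k,interpolation=cv2.INTER_CUBIC)
E
python3 - <<'E'
from h import *
a=crop("top",237,170,60,60,6.6); b=crop("top",395,205,60,90,6.6)
a=cv2.resize(a,(400,400)); b=cv2.resize(b,(400,600))
c=crop("side",225,190,55,60,6.6); c=cv2.resize(c,(185,200))
o=np.zeros((600,800,3),np.uint8); o[:400,:400]=a; o[:,400:]=b; o[400:600,:185]=c
cv2.imwrite("pics/z1.png",o)
E
```

```text
(no output)
```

View pics/z1.png

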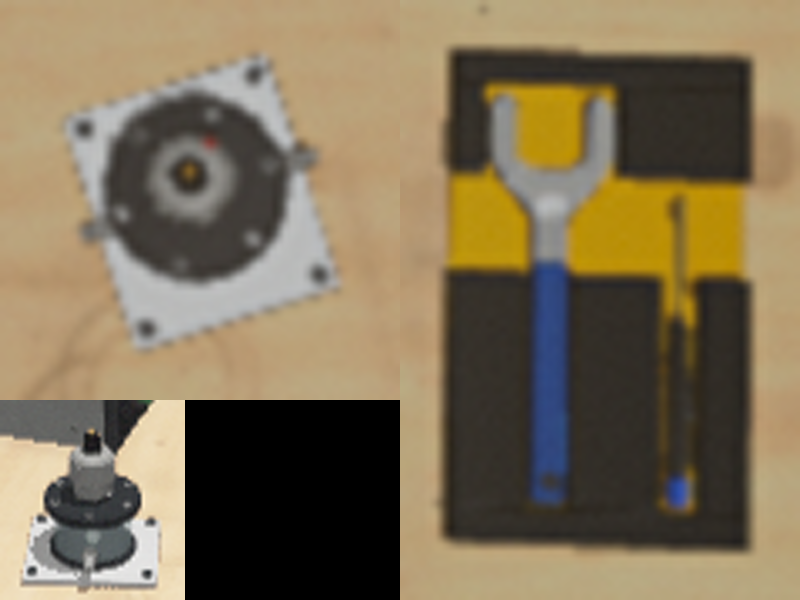

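Enlarged: foot-plate corners at (67,122), (265,55), (340,288) and (140,348). The lid centre is at (197,188), and the red stroke lies up-right of the nut at (210,142). The spanner lies jaw up in the tray, with its handle from (550,262) to (550,505) and neck at about (551,235).

```bash
cat >> h.py <<'E'
from scipy.spatial.transform import Rotation as R
def go(x,y,z,yaw):
    "shift and turn (tool axes) from present pose to tool-down pose with tool x at yaw deg"
    s=arm.sense(); R0=R.from_rotvec(s["tool_rot"]); a=np.radians(yaw)
    Rt=R.from_matrix(np.array([[np.cos(a),np.sin(a),0],[np.sin(a),-np.cos(a),0],[0,0,-1]]))
    d=R0.inv().apply(np.array([x,y,z])-s["position"]); w=(R0.inv()*Rt).as_rotvec(degrees=True)
    print("t",round(s["t"],2),"shift",np.round(d,4),"turn",np.round(w,2))
def st():
    s=arm.sense(); m=R.from_rotvec(s["tool_rot"]).as_matrix()
    print("t",round(s["t"],2),"pos",np.round(s["position"],4),"yaw",np.degrees(np.arctan2(m[1,0],m[0,0])).round(1),"zax",m[:,2].round(3),"F",np.round(s["ft_force"],2),"M",np.round(s["torque"],2),"w",round(s["grip_width"],4),"gf",round(s["grasp_force"],1),"q",np.round(s["q"],2))
E
python3 - <<'E'
from h import *
k=400/60
A=lambda u,v,z:ray("top",237+u/k,170+v/k,z)
B=lambda u,v,z:ray("top",395+(u-400)/k,205+v/k,z)
c=[A(*p,.008) for p in((67,122),(265,55),(340,288),(140,348))]
print("plate",np.mean(c,0),[np.degrees(np.arctan2(*(c[i]-c[j])[[1,0]])) for i,j in((1,0),(1,2),(0,3),(2,3))],[np.linalg.norm(c[i]-c[j]) for i,j in((1,0),(1,2),(0,3),(2,3))])
print("lid",A(197,188,.06)); r=A(210,142,.097); n=A(192,178,.097); print("nut",n,"el top",A(189,171,.13), "stroke",r,np.degrees(np.arctan2(*(r-n)[[1,0]])))
t=[B(*p,.015) for p in((450,48),(750,58),(750,548),(445,540))]; print("tray",np.mean(t,0),np.degrees(np.arctan2(*(t[0]-t[3]+t[1]-t[2])[[1,0]])))
h0=B(550,505,.009);h1=B(551,262,.009);nk=B(551,235,.009);j=B(552,130,.009); print("handle ends",h0,h1,"neck",nk,"jaw",j)
d=h1-h0;print(np.degrees(np.arctan2(d[1],d[0])),np.linalg.norm(d))
print("strip",ray("top",191,281,.009),"bottle",ray("top",251,148,.05),"jar",ray("top",267,143,.03),"beak",ray("top",139,232,.03),"mm",ray("top",205,165,.03))
s=viewer.camera_model("side")
E
```

```text
plate [0.63503385 0.13885896 0.008     ] [np.float64(-71.42253582010767), np.float64(17.585660307239316), np.float64(17.930281961996556), np.float64(-73.4574484178313)] [np.float64(0.09341277485088638), np.float64(0.10974465767660943), np.float64(0.10644074644253816), np.float64(0.09277394019379658)]
lid [0.63579214 0.1390412  0.06      ]
nut [0.6357658  0.13937827 0.097     ] el top [0.63475005 0.13898391 0.13      ] stroke [0.65082279 0.1318719  0.097     ] -26.497644400612984
tray [ 0.4883578  -0.32057174  0.015     ] -1.7090618083064164
handle ends [ 0.3977035  -0.29895644  0.009     ] [ 0.5038053 -0.3019016  0.009    ] neck [ 0.5156686  -0.30218223  0.009     ] jaw [ 0.56194444 -0.30371601  0.009     ]
-1.590000103515002 0.10614266432304542
strip [0.39778984 0.36371489 0.009     ] bottle [0.78370445 0.1846733  0.05      ] jar [0.80289854 0.13910454 0.03      ] beak [0.54149214 0.51333956 0.03      ] mm [0.73831189 0.32184495 0.03      ]
```

```bash
python3 -c "
from h import *
go(.6355,.139,.20,172)"
```

```text
t 0.25 shift [-0.5062 -0.241   0.0559] turn [-7.000e-02 -1.000e-02 -1.857e+01]
```

>>> carry_out(
  moves=[
    [-0.506,-0.241,0.03,0,0,-18.6,1],
    [-0.506,-0.241,0.03,0,0,-18.6,1],
    [-0.506,-0.241,0.03,0,0,-18.6,1],
    [-0.506,-0.241,0.03,0,0,-18.6,1],
    [-0.506,-0.241,0.03,0,0,-18.6,1],
    [-0.506,-0.241,0.03,0,0,-18.6,1],
    [-0.506,-0.241,0.03,0,0,-18.6,1],
    [-0.506,-0.241,0.03,0,0,-18.6,1],
    [-0.506,-0.241,0.03,0,0,-18.6,1],
    [-0.506,-0.241,0.03,0,0,-18.6,1],
    [-0.506,-0.241,0.056,0,0,-18.6,1],
    [-0.506,-0.241,0.056,0,0,-18.6,1],
  ],
  grip_force=40,
)

```text
t: 1.45
position: [0.6375, 0.1316, 0.1987]
tool_rot: [0.232, 3.133, -0.008]
ft_force: [-1.3, -1.6, 0.3]
grip_width: 0.0852
grasp_force: 0.0
```

```bash
python3 -c "
from h import *
st();go(.6355,.139,.20,172);go(.6355,.139,.097,172)"
```

```text
t 1.45 pos [0.6375 0.1316 0.1987] yaw 171.5 zax [-0.    -0.005 -1.   ] F [-1.31 -1.56  0.34] M [-0.1   0.03 -0.04] w 0.0852 gf 0.0 q [-0.46  0.44  0.24  1.66 -0.11  1.06  1.24]
t 1.45 shift [ 0.003   0.0071 -0.0014] turn [-0.28  0.02 -0.47]
t 1.45 shift [0.0031 0.0076 0.1016] turn [-0.28  0.02 -0.47]
```

>>> carry_out(
  moves=[
    [0,0,0,0,0,0,1],
    [0,0,0,0,0,0,1],
  ],
)

```text
t: 1.65
position: [0.6347, 0.1411, 0.1999]
tool_rot: [-0.217, -3.132, -0.002]
ft_force: [0.3, 0.6, 0.1]
grip_width: 0.0855
grasp_force: 0.0
```

```bash
python3 -c "
from h import *
st();go(.6355,.139,.096,172)"
```

```text
t 1.65 pos [0.6347 0.1411 0.1999] yaw 172.1 zax [-0.002  0.001 -1.   ] F [0.31 0.6  0.08] M [ 0.02 -0.03 -0.01] w 0.0855 gf 0.0 q [-0.46  0.44  0.24  1.66 -0.12  1.06  1.24]
t 1.65 shift [-0.0013 -0.0021  0.1039] turn [ 0.06 -0.1   0.08]
```

>>> carry_out(
  moves=[
    [0,0,0.03,0,0,0,1],
    [0,0,0.06,0,0,0,1],
    [0,0,0.09,0,0,0,1],
    [0,0,0.104,0,0,0,1],
    [0,0,0.104,0,0,0,1],
    [0,0,0.104,0,0,0,0],
    [0,0,0.104,0,0,0,0],
    [0,0,0.104,0,0,0,0],
    [0,0,0.104,0,0,0,0],
    [0,0,0.104,0,0,0,0],
  ],
  grip_force=40,
)

```text
t: 2.65
position: [0.6373, 0.142, 0.0989]
tool_rot: [0.217, 3.13, 0.006]
ft_force: [-0.4, 3.4, 6.0]
grip_width: 0.0358
grasp_force: 40.1
```

```bash
python3 -c "
from h import *
st()"
```

```text
t 2.65 pos [0.6373 0.142  0.0989] yaw 172.1 zax [ 0.004  0.004 -1.   ] F [-0.4   3.39  5.96] M [ 0.57  0.11 -0.06] w 0.0358 gf 40.1 q [-0.45  0.56  0.21  1.71 -0.15  0.88  1.26]
```

>>> carry_out(
  moves=[
    [-0.001,0.003,-0.002,0,0,0,0],
    [-0.001,0.003,-0.002,0,0,5,0],
    [-0.001,0.003,-0.002,0,0,11,0],
    [-0.001,0.003,-0.002,0,0,17,0],
    [-0.001,0.003,-0.002,0,0,23,0],
    [-0.001,0.003,-0.002,0,0,29,0],
    [-0.001,0.003,-0.002,0,0,35,0],
    [-0.001,0.003,-0.002,0,0,40,0],
    [-0.001,0.003,-0.002,0,0,45,0],
    [-0.001,0.003,-0.002,0,0,50,0],
  ],
)

```text
t: 3.65
position: [0.6369, 0.1416, 0.0988]
tool_rot: [1.525, 2.746, -0.002]
ft_force: [-1.2, 0.5, 2.8]
grip_width: 0.0355
grasp_force: 40.6
```

```bash
python3 -c "
from h import *
st()
a=cv2.resize(crop('top',237,170,60,60,5),(400,400)); b=cv2.resize(crop('side',220,180,70,70,5),(400,400)); st()
cv2.imwrite('pics/n1.png',np.hstack([a,b]))"
```

```text
t 3.65 pos [0.6369 0.1416 0.0988] yaw 121.9 zax [-0.    -0.001 -1.   ] F [-1.17  0.49  2.83] M [-0.04  0.27  0.38] w 0.0355 gf 40.6 q [-0.6   0.59  0.41  1.72 -0.29  0.9   0.49]
t 3.75 pos [0.6369 0.1416 0.0987] yaw 122.0 zax [-0.    -0.001 -1.   ] F [-1.11 -0.16  3.83] M [-0.11  0.29 -0.21] w 0.0356 gf 40.7 q [-0.6   0.59  0.41  1.72 -0.29  0.9   0.49]
```

View pics/n1.png

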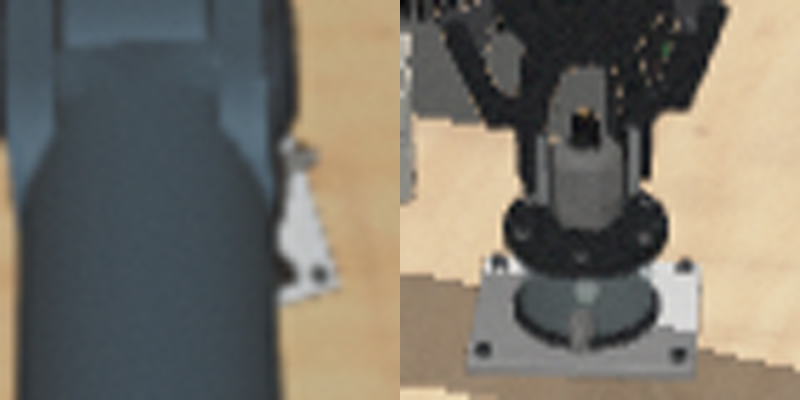

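The arm hides the top view. The side view shows both fingers seated on the grip, and Mz of about 0.38 Nm while turning means the nut follows.

>>> carry_out(
  moves=[
    [0,0,0,0,0,6,0],
    [0,0,0,0,0,12,0],
    [0,0,0,0,0,18,0],
    [0,0,0,0,0,24,0],
    [0,0,0,0,0,30,0],
    [0,0,0,0,0,36,0],
    [0,0,0,0,0,42,0],
    [0,0,0,0,0,48,0],
    [0,0,0,0,0,54,0],
    [0,0,0,0,0,60,0],
    [0,0,0,0,0,65,0],
    [0,0,0,0,0,70,0],
  ],
)

```text
t: 4.95
position: [0.6358, 0.1417, 0.0985]
tool_rot: [-2.823, -1.377, 0.005]
ft_force: [-3.3, -0.8, 4.0]
grip_width: 0.0357
grasp_force: 40.7
```

```bash
python3 -c "
from h import *
st()"
```

```text
t 4.95 pos [0.6358 0.1417 0.0985] yaw 52.0 zax [-0.003 -0.001 -1.   ] F [-3.29 -0.77  4.03] M [-0.06  0.7   0.32] w 0.0357 gf 40.7 q [-0.8   0.66  0.69  1.73 -0.51  0.94 -0.56]
```

>>> carry_out(
  moves=[
    [0,0,0,0,0,1.5,0],
    [0,0,0,0,0,3,0],
  ],
)

```text
t: 5.15
position: [0.6357, 0.1417, 0.0984]
tool_rot: [-2.857, -1.306, 0.005]
ft_force: [-3.2, 0.1, 4.8]
grip_width: 0.0357
grasp_force: 40.9
```

```bash
python3 -c "
from h import *
st()"
```

```text
t 5.15 pos [0.6357 0.1417 0.0984] yaw 49.1 zax [-0.003 -0.001 -1.   ] F [-3.17  0.15  4.83] M [-0.04  0.71  0.33] w 0.0357 gf 40.9 q [-0.8   0.66  0.7   1.73 -0.51  0.95 -0.61]
```

>>> carry_out(
  moves=[
    [0,0,0,0,0,1.5,0],
    [0,0,0,0,0,3,0],
  ],
)

```text
t: 5.35
position: [0.6357, 0.1417, 0.0984]
tool_rot: [-2.89, -1.231, 0.005]
ft_force: [-3.6, 0.8, 5.1]
grip_width: 0.0357
grasp_force: 40.9
```

```bash
python3 -c "
from h import *
st()"
```

```text
t 5.35 pos [0.6357 0.1417 0.0984] yaw 46.1 zax [-0.003 -0.001 -1.   ] F [-3.56  0.77  5.08] M [-0.04  0.75  0.29] w 0.0357 gf 40.9 q [-0.81  0.67  0.71  1.73 -0.52  0.95 -0.65]
```

>>> carry_out(
  moves=[
    [0,0,0,0,0,1.5,0],
    [0,0,0,0,0,3,0],
  ],
)

```text
t: 5.55
position: [0.6356, 0.1417, 0.0984]
tool_rot: [-2.921, -1.155, 0.006]
ft_force: [-2.9, -0.2, 5.3]
grip_width: 0.0356
grasp_force: 40.8
```

```bash
python3 -c "
from h import *
st()"
```

```text
t 5.55 pos [0.6356 0.1417 0.0984] yaw 43.1 zax [-0.004 -0.001 -1.   ] F [-2.89 -0.22  5.29] M [-0.05  0.76  0.32] w 0.0356 gf 40.8 q [-0.82  0.67  0.73  1.73 -0.53  0.95 -0.7 ]
```

>>> carry_out(
  moves=[
    [0,0,0,0,0,1.5,0],
    [0,0,0,0,0,3,0],
  ],
)

```text
t: 5.75
position: [0.6356, 0.1418, 0.0984]
tool_rot: [-2.95, -1.078, 0.006]
ft_force: [-4.1, -0.7, 4.8]
grip_width: 0.0357
grasp_force: 40.8
```

```bash
python3 -c "
from h import *
st()"
```

```text
t 5.75 pos [0.6356 0.1418 0.0984] yaw 40.1 zax [-0.004 -0.    -1.   ] F [-4.13 -0.68  4.81] M [-0.03  0.78  0.35] w 0.0357 gf 40.8 q [-0.83  0.68  0.74  1.73 -0.54  0.95 -0.74]
```

>>> carry_out(
  moves=[
    [0,0,0,0,0,1.5,0],
    [0,0,0,0,0,3,0],
  ],
)

```text
t: 5.95
position: [0.6356, 0.1419, 0.0984]
tool_rot: [-2.977, -1.003, 0.006]
ft_force: [-4.0, -0.3, 5.8]
grip_width: 0.0355
grasp_force: 40.8
```

```bash
python3 -c "
from h import *
st()"
```

```text
t 5.95 pos [0.6356 0.1419 0.0984] yaw 37.2 zax [-0.004 -0.001 -1.   ] F [-4.   -0.27  5.85] M [-0.07  0.83  0.6 ] w 0.0355 gf 40.8 q [-0.84  0.68  0.75  1.73 -0.55  0.96 -0.79]
```

Mz jumped from 0.33 to 0.60 Nm after about 135°, which matches the stroke prediction of 136°, so the nut is finger-tight. I'll release and lift.

>>> carry_out(
  moves=[
    [0,0,0,0,0,0,1],
    [0,0,0,0,0,0,1],
    [0,0,0,0,0,0,1],
    [0,0,0,0,0,0,1],
    [0,0,-0.04,0,0,0,1],
    [0,0,-0.08,0,0,0,1],
    [0,0,-0.12,0,0,0,1],
    [0,0,-0.12,0,0,0,1],
  ],
)

```text
t: 6.75
position: [0.6416, 0.1418, 0.2254]
tool_rot: [2.978, 0.996, 0.02]
ft_force: [-0.1, -0.0, -0.5]
grip_width: 0.0853
grasp_force: 0.0
```

```bash
python3 -c "
from h import *
st();go(.518,-.3022,.13,178.4)"
```

```text
t 6.75 pos [0.6416 0.1418 0.2254] yaw 37.0 zax [ 0.013  0.003 -1.   ] F [-0.08 -0.03 -0.46] M [ 0.01 -0.05  0.02] w 0.0853 gf 0.0 q [-0.91  0.54  0.85  1.65 -0.44  1.14 -0.86]
t 6.75 shift [-0.367   0.2797  0.0925] turn [ 9.700e-01  7.000e-02 -1.414e+02]
```

>>> carry_out(
  moves=[
    [-0.367,0.28,0.02,0.5,0,-141,0.6],
    [-0.367,0.28,0.02,0.5,0,-141,0.6],
    [-0.367,0.28,0.02,0.5,0,-141,0.6],
    [-0.367,0.28,0.02,0.5,0,-141,0.6],
    [-0.367,0.28,0.02,0.5,0,-141,0.6],
    [-0.367,0.28,0.02,0.5,0,-141,0.6],
    [-0.367,0.28,0.02,0.5,0,-141,0.6],
    [-0.367,0.28,0.02,0.5,0,-141,0.6],
    [-0.367,0.28,0.02,0.5,0,-141,0.6],
    [-0.367,0.28,0.02,0.5,0,-141,0.6],
    [-0.367,0.28,0.02,0.5,0,-141,0.6],
    [-0.367,0.28,0.02,0.5,0,-141,0.6],
  ],
)

```text
t: 7.95
position: [0.5111, -0.3042, 0.1976]
tool_rot: [-1.113, -2.932, 0.004]
ft_force: [0.9, 0.2, 0.5]
grip_width: 0.0511
grasp_force: 0.0
```

```bash
python3 -c "
from h import *
st();go(.518,-.3022,.13,178.4)"
```

```text
t 7.95 pos [ 0.5111 -0.3042  0.1976] yaw 138.4 zax [-0.006 -0.    -1.   ] F [0.91 0.22 0.52] M [ 0.01 -0.07  0.02] w 0.0511 gf 0.0 q [-0.02  0.39  0.6   1.81 -0.25  1.03  1.52]
t 7.95 shift [-0.0042  0.0063  0.0676] turn [ -0.14  -0.35 -39.97]
```

>>> carry_out(
  moves=[
    [-0.004,0.006,0.067,0,0,-8,0.6],
    [-0.004,0.006,0.067,0,0,-16,0.6],
    [-0.004,0.006,0.067,0,0,-24,0.6],
    [-0.004,0.006,0.067,0,0,-32,0.6],
    [-0.004,0.006,0.067,0,0,-40,0.6],
    [-0.004,0.006,0.067,0,0,-40,0.6],
    [-0.004,0.006,0.067,0,0,-40,0.6],
  ],
)

```text
t: 8.65
position: [0.5188, -0.3005, 0.1308]
tool_rot: [-0.051, -3.135, -0.001]
ft_force: [0.2, -0.5, 0.2]
grip_width: 0.0514
grasp_force: 0.0
```

```bash
python3 -c "
from h import *
st()
a=cv2.resize(crop('top',237,170,60,60,5),(400,400)); b=cv2.resize(crop('top',385,195,80,80,5),(400,400)); st()
cv2.imwrite('pics/n2.png',np.hstack([a,b]));go(.518,-.3022,.031,178.4)
print(pix('top',(.518,-.3022,.009)))"
```

```text
t 8.65 pos [ 0.5188 -0.3005  0.1308] yaw 178.1 zax [-0.006  0.001 -1.   ] F [ 0.15 -0.49  0.16] M [0.01 0.04 0.02] w 0.0514 gf 0.0 q [ 0.12  0.46  0.41  1.83 -0.22  0.9   2.17]
t 8.75 pos [ 0.519  -0.3005  0.131 ] yaw 178.2 zax [-0.006  0.    -1.   ] F [-0.88  0.11 -0.69] M [-0.03  0.02 -0.  ] w 0.0513 gf 0.0 q [ 0.12  0.46  0.41  1.83 -0.22  0.9   2.18]
t 8.75 shift [ 0.0004 -0.0018  0.1   ] turn [ 0.   -0.33 -0.22]
[417.63720175 239.45471858]
```

View pics/n2.png

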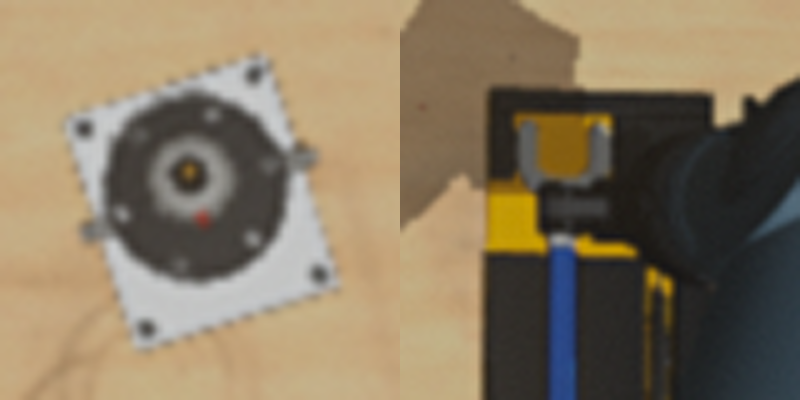

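Red stroke at (203,218), directly on the robot side, so the nut is finger-tight. The fingers straddle the neck over the trough at about (565,205). I'll descend and grip the neck.

>>> carry_out(
  moves=[
    [0,-0.001,0.03,0,0,0,0.6],
    [0,-0.001,0.06,0,0,0,0.6],
    [0,-0.001,0.085,0,0,0,0.6],
    [0,-0.001,0.099,0,0,0,0.6],
    [0,-0.001,0.099,0,0,0,0.6],
    [0,-0.001,0.099,0,0,0,0.6],
    [0,-0.001,0.099,0,0,0,0],
    [0,-0.001,0.099,0,0,0,0],
    [0,-0.001,0.099,0,0,0,0],
    [0,-0.001,0.099,0,0,0,0],
    [0,-0.001,0.099,0,0,0,0],
  ],
  grip_force=80,
)

```text
t: 9.85
position: [0.5197, -0.3006, 0.0339]
tool_rot: [-0.046, -3.137, -0.002]
ft_force: [-1.4, 2.7, 4.5]
grip_width: 0.0101
grasp_force: 78.3
```

```bash
python3 -c "
from h import *
st()"
```

```text
t 9.85 pos [ 0.5197 -0.3006  0.0339] yaw 178.3 zax [-0.004  0.002 -1.   ] F [-1.41  2.68  4.53] M [ 0.57  0.2  -0.07] w 0.0101 gf 78.3 q [ 0.17  0.6   0.36  1.86 -0.3   0.73  2.23]
```

>>> carry_out(
  moves=[
    [0,0,-0.01,0,0,0,0],
    [0,0,-0.02,0,0,0,0],
    [0,0,-0.035,0,0,0,0],
    [0,0,-0.05,0,0,0,0],
    [0,0,-0.065,0,0,0,0],
    [0,0,-0.08,0,0,0,0],
    [0,0,-0.08,0,0,0,0],
    [0,0,-0.08,0,0,0,0],
  ],
)

```text
t: 10.65
position: [0.5193, -0.3015, 0.1129]
tool_rot: [-0.046, -3.137, 0.0]
ft_force: [-0.6, 0.9, -1.7]
grip_width: 0.0103
grasp_force: 78.4
```

```bash
python3 -c "
from h import *
st()
a=cv2.resize(crop('top',385,195,80,80,5),(400,400)); b=cv2.resize(crop('side',290,130,90,90,5),(400,400)); st()
cv2.imwrite('pics/n3.png',np.hstack([a,b]));print(pix('side',(.52,-.3,.08)));go(.55,-.10,.11,178.4)"
```

```text
t 10.65 pos [ 0.5193 -0.3015  0.1129] yaw 178.3 zax [-0.004 -0.    -1.   ] F [-0.58  0.92 -1.7 ] M [-0.01  0.01  0.03] w 0.0103 gf 78.4 q [ 0.13  0.48  0.41  1.84 -0.24  0.87  2.19]
t 10.75 pos [ 0.5185 -0.3009  0.1115] yaw 178.3 zax [-0.007  0.001 -1.   ] F [ 0.23 -0.19 -0.92] M [-0.01 -0.03 -0.02] w 0.0105 gf 78.4 q [ 0.13  0.48  0.41  1.84 -0.24  0.87  2.19]
[333.22556807 155.67358418]
t 10.75 shift [-0.0256  0.2018  0.0015] turn [ 0.04 -0.4  -0.09]
```

View pics/n3.png

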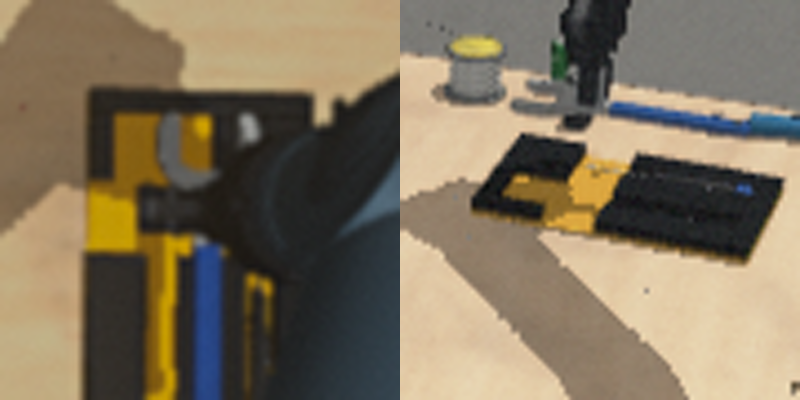

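The spanner is held level above the tray. The side view shows the jaw at (545,95) and the handle to the right. I'll carry it to the free bench.

>>> carry_out(
  moves=[
    [-0.012,0.04,0,0,0,0,0],
    [-0.02,0.08,0,0,0,0,0],
    [-0.0256,0.12,0,0,0,0,0],
    [-0.0256,0.16,0,0,0,0,0],
    [-0.0256,0.19,0.01,0,0,0,0],
    [-0.0256,0.202,0.03,0,0,0,0],
    [-0.0256,0.202,0.05,0,0,0,0],
    [-0.0256,0.202,0.065,0,0,0,0],
    [-0.0256,0.202,0.074,0,0,0,0],
    [-0.0256,0.202,0.079,0,0,0,0],
    [-0.0256,0.202,0.081,0,0,0,0],
    [-0.0256,0.202,0.081,0,0,0,0],
  ],
)

```text
t: 11.95
position: [0.5505, -0.1009, 0.0313]
tool_rot: [-0.048, -3.136, 0.0]
ft_force: [0.2, 0.6, -0.1]
grip_width: 0.0102
grasp_force: 78.5
```

```bash
python3 -c "
from h import *
st()"
```

```text
t 11.95 pos [ 0.5505 -0.1009  0.0313] yaw 178.2 zax [-0.005 -0.    -1.   ] F [ 0.16  0.64 -0.1 ] M [ 0.02 -0.06  0.04] w 0.0102 gf 78.5 q [-0.16  0.54  0.32  1.96 -0.26  0.68  1.86]
```

>>> carry_out(
  moves=[
    [0,0,0.001,0,0,0,0],
    [0,0,0.002,0,0,0,0],
    [0,0,0.002,0,0,0,0.6],
    [0,0,0.002,0,0,0,0.6],
    [0,0,0.002,0,0,0,0.6],
    [0,0,0.002,0,0,0,0.6],
    [0,0,-0.03,0,0,0,0.6],
    [0,0,-0.07,0,0,0,0.6],
    [0,0,-0.1,0,0,0,0.6],
    [0,0,-0.1,0,0,0,0.6],
    [0.18,0,-0.1,0,0,0,0.6],
    [0.18,0,-0.1,0,0,0,0.6],
  ],
)

```text
t: 13.15
position: [0.4504, -0.0972, 0.1312]
tool_rot: [-0.045, -3.136, 0.001]
ft_force: [-0.3, -0.5, 0.3]
grip_width: 0.0513
grasp_force: 0.0
```

```bash
python3 -c "
from h import *
st()
a=cv2.resize(crop('top',305,185,80,80,5),(400,400)); b=cv2.resize(crop('side',270,140,110,110,5),(400,400)); st()
cv2.imwrite('pics/n4.png',np.hstack([a,b]))"
```

```text
t 13.15 pos [ 0.4504 -0.0972  0.1312] yaw 178.4 zax [-0.006 -0.001 -1.   ] F [-0.26 -0.49  0.3 ] M [-0.04 -0.    0.04] w 0.0513 gf 0.0 q [-0.25  0.2   0.4   2.16 -0.11  0.8   1.77]
t 13.25 pos [ 0.4364 -0.0966  0.1263] yaw 178.1 zax [-0.026  0.004 -1.   ] F [-1.    0.32  0.1 ] M [0.05 0.05 0.01] w 0.0513 gf 0.0 q [-0.25  0.2   0.41  2.18 -0.11  0.81  1.77]
```

View pics/n4.png

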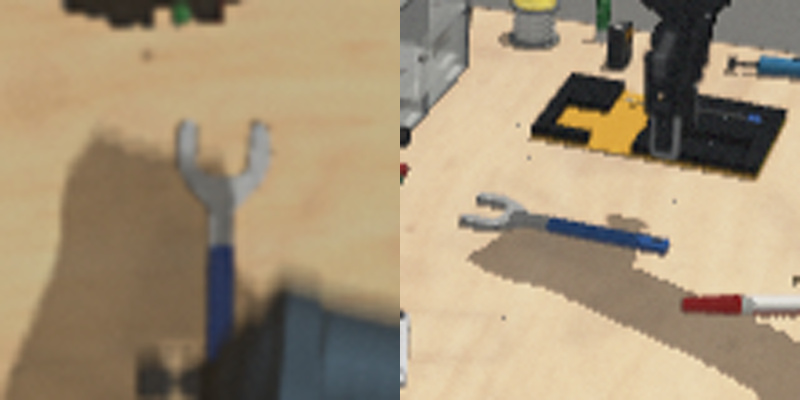

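The spanner lies flat on free bench: jaw tips at (187,125) and (262,125), handle front end at (220,245) in the top crop.

```bash
python3 -c "
from h import *
st()
B=lambda u,v,z:ray('top',305+u/5,185+v/5,z)
print(B(187,123,.009),B(265,123,.009),B(220,243,.009),B(220,330,.009),'pen',ray('top',270+683/1e9,0,0))
go(.50,-.10,.08,178.3)"
```

```text
t 13.25 pos [ 0.4364 -0.0966  0.1263] yaw 178.1 zax [-0.026  0.004 -1.   ] F [-1.    0.32  0.1 ] M [0.05 0.05 0.01] w 0.0513 gf 0.0 q [-0.25  0.2   0.41  2.18 -0.11  0.81  1.77]
[ 0.60677611 -0.08292849  0.009     ] [ 0.60660137 -0.12892368  0.009     ] [ 0.53576898 -0.10147176  0.009     ] [ 0.48467335 -0.10080719  0.009     ] pen [1.25753702 0.13112953 0.        ]
t 13.25 shift [-0.0648 -0.0014  0.0446] turn [ 0.19 -1.48 -0.17]
```

>>> carry_out(
  moves=[
    [-0.06,-0.003,0.03,0,0,0,0.6],
    [-0.06,-0.003,0.03,0,0,0,0.6],
    [-0.06,-0.003,0.03,0,0,0,0.6],
    [-0.06,-0.003,0.03,0,0,0,0.6],
    [-0.06,-0.003,0.03,0,0,0,0.6],
  ],
)

```text
t: 13.75
position: [0.5093, -0.1022, 0.1011]
tool_rot: [-0.047, -3.134, -0.0]
ft_force: [-0.2, 0.1, 0.5]
grip_width: 0.0513
grasp_force: 0.0
```

```bash
python3 -c "
from h import *
st();go(.4985,-.0995,.027,178.2)"
```

```text
t 13.75 pos [ 0.5093 -0.1022  0.1011] yaw 178.3 zax [-0.007  0.    -1.   ] F [-0.15  0.05  0.55] M [-0.04 -0.03  0.  ] w 0.0513 gf 0.0 q [-0.22  0.36  0.39  2.04 -0.19  0.78  1.82]
t 13.75 shift [0.0103 0.0024 0.0742] turn [ 0.01 -0.4   0.07]
```

>>> carry_out(
  moves=[
    [0.0103,0.0024,0.03,0,-0.4,0,0.6],
    [0.0103,0.0024,0.06,0,-0.4,0,0.6],
    [0.0103,0.0024,0.074,0,-0.4,0,0.6],
    [0.0103,0.0024,0.074,0,-0.4,0,0.6],
    [0.0103,0.0024,0.074,0,-0.4,0,0.6],
    [0.0103,0.0024,0.074,0,-0.4,0,0],
    [0.0103,0.0024,0.074,0,-0.4,0,0],
    [0.0103,0.0024,0.074,0,-0.4,0,0],
    [0.0103,0.0024,0.074,0,-0.4,0,0],
    [0.0103,0.0024,0.074,0,-0.4,0,0],
    [0.0103,0.0024,0.074,0,-0.4,0,0],
  ],
  grip_force=110,
)

```text
t: 14.85
position: [0.5011, -0.0995, 0.029]
tool_rot: [0.047, 3.137, 0.0]
ft_force: [-1.0, -0.2, 6.6]
grip_width: 0.0116
grasp_force: 108.0
```

```bash
python3 -c "
from h import *
st()"
```

```text
t 14.85 pos [ 0.5011 -0.0995  0.029 ] yaw 178.3 zax [ 0.004  0.    -1.   ] F [-0.99 -0.19  6.61] M [0.05 0.31 0.02] w 0.0116 gf 108.0 q [-0.17  0.48  0.33  2.09 -0.26  0.62  1.88]
```

>>> carry_out(
  moves=[
    [0,0,-0.01,0,0,0,0],
    [0,0,-0.025,0,0,0,0],
    [0,0,-0.045,0,0,0,0],
    [0,0,-0.065,0,0,0,0],
    [0,0,-0.065,0,0,0,0],
    [0,0,-0.065,0,0,0,0],
    [0,0,-0.065,0,0,0,0],
  ],
)

```text
t: 15.55
position: [0.4989, -0.0991, 0.0917]
tool_rot: [-0.046, -3.141, -0.0]
ft_force: [0.4, -0.4, -1.7]
grip_width: 0.0114
grasp_force: 108.1
```

```bash
python3 -c "
from h import *
st();go(.5378,.0383,.094,226.5)"
```

```text
t 15.55 pos [ 0.4989 -0.0991  0.0917] yaw 178.3 zax [-0.  0. -1.] F [ 0.41 -0.38 -1.66] M [0.   0.08 0.01] w 0.0114 gf 108.1 q [-0.22  0.36  0.38  2.07 -0.2   0.74  1.83]
t 15.55 shift [-0.0349  0.1385 -0.0023] turn [ 1.000e-02 -0.000e+00 -4.819e+01]
```

>>> carry_out(
  moves=[
    [-0.035,0.138,-0.003,0,0,-48,0],
    [-0.035,0.138,-0.003,0,0,-48,0],
    [-0.035,0.138,-0.003,0,0,-48,0],
    [-0.035,0.138,-0.003,0,0,-48,0],
    [-0.035,0.138,-0.003,0,0,-48,0],
    [-0.035,0.138,-0.003,0,0,-48,0],
    [-0.035,0.138,-0.003,0,0,-48,0],
    [-0.035,0.138,-0.003,0,0,-48,0],
    [-0.035,0.138,-0.003,0,0,-48,0],
  ],
)

```text
t: 16.45
position: [0.5384, 0.0373, 0.0949]
tool_rot: [-1.233, 2.889, -0.001]
ft_force: [-0.3, 0.1, -0.8]
grip_width: 0.0116
grasp_force: 108.2
```

```bash
python3 -c "
from h import *
a=cv2.resize(crop('top',237,170,60,60,5),(400,400)); b=cv2.resize(crop('side',220,180,70,70,5),(400,400)); st()
cv2.imwrite('pics/n5.png',np.hstack([a,b]));go(.5378,.0383,.094,226.5)
print('jaw side',(pix('side',(.601,.105,.07))-[220,180])*400/70,'nut hex',(pix('side',(.6357,.1417,.0695))-[220,180])*400/70)
print('jaw top',(pix('top',(.601,.105,.07))-[237,170])*400/60,'nut',(pix('top',(.6357,.1417,.0695))-[237,170])*400/60)"
```

```text
t 16.55 pos [0.5387 0.0374 0.0952] yaw -133.8 zax [ 0.001 -0.    -1.   ] F [ 1.13  0.29 -1.92] M [-0.04  0.06  0.01] w 0.0115 gf 108.2 q [-0.29  0.39  0.16  1.99 -0.09  0.77  2.31]
t 16.55 shift [-0.0001  0.0012  0.0012] turn [-0.05  0.03 -0.26]
jaw side [285.56669648 177.45879129] nut hex [191.55450346 201.78221249]
jaw top [276.08256267 266.54196241] nut [189.70148061 185.71194628]
```

View pics/n5.png

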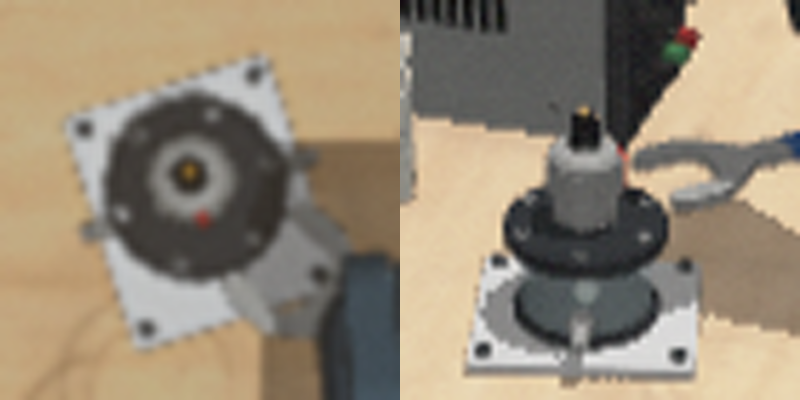

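The jaw stands level, just off the lid and aimed at the nut; its tips are near (238,155) and (275,200) in the side crop. I'll slide it on slowly.

```bash
python3 -c "
from h import *
go(.5719,.0749,.0937,226.3)"
```

```text
t 16.55 shift [-0.0501  0.0019  0.0015] turn [-0.05  0.03 -0.06]
```

>>> carry_out(
  moves=[
    [0,0.0018,0.0013,0,0,0,0],
    [-0.006,0.0018,0.0013,0,0,0,0],
    [-0.012,0.0018,0.0013,0,0,0,0],
    [-0.018,0.0018,0.0013,0,0,0,0],
    [-0.022,0.0018,0.0013,0,0,0,0],
    [-0.026,0.0018,0.0013,0,0,0,0],
    [-0.03,0.0018,0.0013,0,0,0,0],
    [-0.03,0.0018,0.0013,0,0,0,0],
  ],
)

```text
t: 17.35
position: [0.5587, 0.0612, 0.0942]
tool_rot: [-1.235, 2.886, -0.001]
ft_force: [-0.4, -0.3, -0.2]
grip_width: 0.0118
grasp_force: 108.2
```

```bash
python3 -c "
from h import *
st();go(.5719,.0749,.0937,226.3)"
```

```text
t 17.35 pos [0.5587 0.0612 0.0942] yaw -133.7 zax [ 0.002  0.    -1.   ] F [-0.38 -0.28 -0.22] M [-0.08  0.05 -0.03] w 0.0118 gf 108.2 q [-0.31  0.42  0.16  1.94 -0.09  0.79  2.27]
t 17.35 shift [-0.019  -0.0001  0.0005] turn [-0.07  0.09  0.05]
```

>>> carry_out(
  moves=[
    [-0.004,0,0.0004,0,0,0,0],
    [-0.008,0,0.0004,0,0,0,0],
    [-0.012,0,0.0004,0,0,0,0],
    [-0.015,0,0.0004,0,0,0,0],
    [-0.017,0,0.0004,0,0,0,0],
    [-0.0185,0,0.0004,0,0,0,0],
    [-0.0185,0,0.0004,0,0,0,0],
  ],
)

```text
t: 18.05
position: [0.5711, 0.0741, 0.0938]
tool_rot: [-1.235, 2.887, -0.001]
ft_force: [-0.8, 0.2, -0.7]
grip_width: 0.0115
grasp_force: 108.5
```

```bash
python3 -c "
from h import *
st();go(.5719,.0749,.0937,226.3)"
```

```text
t 18.05 pos [0.5711 0.0741 0.0938] yaw -133.7 zax [ 0.002  0.    -1.   ] F [-0.83  0.22 -0.71] M [-0.01  0.    0.06] w 0.0115 gf 108.5 q [-0.33  0.44  0.15  1.9  -0.09  0.8   2.25]
t 18.05 shift [-0.0011  0.      0.0001] turn [-0.06  0.06  0.02]
```

The jaw is fully on the hexagon without contact. I'll turn it on an arc about the nut axis (r = 93.5 mm).

>>> carry_out(
  moves=[
    [-0.0004,0.0081,0,0,0,5,0],
    [-0.0014,0.0162,0,0,0,10,0],
    [-0.0032,0.0242,0,0,0,15,0],
    [-0.0056,0.032,0,0,0,20,0],
    [-0.0088,0.0395,0,0,0,25,0],
    [-0.0125,0.0468,0,0,0,30,0],
    [-0.0169,0.0536,0,0,0,35,0],
    [-0.0219,0.0601,0,0,0,40,0],
    [-0.0219,0.0601,0,0,0,40,0],
  ],
)

```text
t: 18.95
position: [0.5425, 0.1313, 0.0936]
tool_rot: [-0.176, 3.135, -0.002]
ft_force: [-0.1, -1.7, -1.4]
grip_width: 0.0116
grasp_force: 108.6
```

```bash
cat >> h.py <<'E'
def nt():
    s=arm.sense(); d=s["position"][:2]-np.array([.6357,.1417]); F=s["ft_force"]
    print("pos ang",np.degrees(np.arctan2(d[1],d[0])).round(2),"r",np.hypot(*d).round(4),"Mz at nut",round(s["torque"][2]+d[0]*F[1]-d[1]*F[0],2))
E
python3 -c "
from h import *
st();nt()"
```

```text
t 18.95 pos [0.5425 0.1313 0.0936] yaw -173.6 zax [ 0.002 -0.001 -1.   ] F [-0.11 -1.68 -1.43] M [-0.09 -0.07  0.19] w 0.0116 gf 108.6 q [-0.56  0.43  0.29  1.95 -0.16  0.78  1.51]
pos ang -173.65 r 0.0937 Mz at nut 0.35
```

>>> carry_out(
  moves=[
    [-0.0004,0.0081,0,0,0,5,0],
    [-0.0014,0.0162,0,0,0,10,0],
    [-0.0032,0.0242,0,0,0,15,0],
    [-0.0056,0.032,0,0,0,20,0],
    [-0.0088,0.0395,0,0,0,25,0],
    [-0.0125,0.0468,0,0,0,30,0],
    [-0.0169,0.0536,0,0,0,35,0],
    [-0.0219,0.0601,0,0,0,40,0],
    [-0.0274,0.0663,0,0,0,45,0],
    [-0.0274,0.0663,0,0,0,45,0],
  ],
)

```text
t: 19.95
position: [0.5619, 0.2004, 0.0932]
tool_rot: [-1.036, -2.965, 0.002]
ft_force: [-0.9, 0.0, -0.5]
grip_width: 0.0118
grasp_force: 108.7
```

```bash
python3 -c "
from h import *
st();nt()
a=cv2.resize(crop('top',237,170,60,60,5),(400,400)); b=cv2.resize(crop('side',220,180,70,70,5),(400,400))
cv2.imwrite('pics/n6.png',np.hstack([a,b]))"
```

```text
t 19.95 pos [0.5619 0.2004 0.0932] yaw 141.5 zax [-0.001 -0.001 -1.   ] F [-0.93  0.04 -0.53] M [0.07 0.34 0.32] w 0.0118 gf 108.7 q [-0.77  0.51  0.44  1.86 -0.28  0.83  0.72]
pos ang 141.53 r 0.0943 Mz at nut 0.38
```

View pics/n6.png

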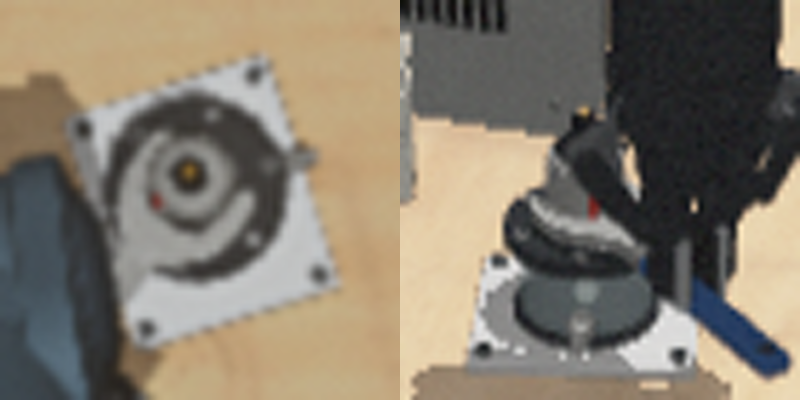

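The stroke has moved to (157,202), about 73° of nut turn for 85° of spanner (11° play taken up). The jaw still sits level on the hexagon. I'll turn it 18° more.

>>> carry_out(
  moves=[
    [-0.0003,0.0074,0,0,0,4.5,0],
    [-0.0012,0.0148,0,0,0,9,0],
    [-0.0026,0.022,0,0,0,13.5,0],
    [-0.0046,0.0291,0,0,0,18,0],
    [-0.0046,0.0291,0,0,0,18,0],
    [-0.0046,0.0291,0,0,0,18,0],
  ],
)

```text
t: 20.65
position: [0.5834, 0.2204, 0.0935]
tool_rot: [-1.488, -2.766, -0.001]
ft_force: [-1.4, 1.4, -1.4]
grip_width: 0.0117
grasp_force: 108.7
```

```bash
python3 -c "
from h import *
st();nt()
a=cv2.resize(crop('top',237,170,60,60,5),(400,400)); b=cv2.resize(crop('side',220,180,70,70,5),(400,400))
cv2.imwrite('pics/n7.png',np.hstack([a,b]))
for u,v in ((157,202),(203,218)): print(ray('top',237+u/(400/60),170+v/(400/60),.097))
h=cv2.cvtColor(a,cv2.COLOR_BGR2HSV); m=((h[...,0]<8)|(h[...,0]>172))&(h[...,1]>140)&(h[...,2]>60); y,x=np.nonzero(m); print(len(x),x.mean(),y.mean()); p=ray('top',237+x.mean()*.15,170+y.mean()*.15,.097); print(p)
n=ray('top',237+192*.15,170+178*.15,.097); print(n,np.degrees(np.arctan2(*(p-n)[[1,0]])))"
```

```text
t 20.65 pos [0.5834 0.2204 0.0935] yaw 123.5 zax [-0.     0.001 -1.   ] F [-1.39  1.37 -1.37] M [0.27 0.63 0.28] w 0.0117 gf 108.7 q [-0.82  0.57  0.5   1.8  -0.35  0.87  0.43]
pos ang 123.62 r 0.0945 Mz at nut 0.32
[0.62578001 0.15395697 0.097     ]
[0.61901001 0.13479987 0.097     ]
0 nan nan
[nan nan nan]
[0.6357658  0.13937827 0.097     ] nan<string>:7: RuntimeWarning: Mean of empty slice.
  ret = ret.dtype.type(ret / rcount)
```

```bash
python3 -c "
from h import *
for f in ('z1','n2','n6','n7'):
    a=cv2.imread(f'pics/{f}.png')[100:270,100:290].astype(int)
    r=a[...,2]-np.maximum(a[...,0],a[...,1])-25
    yy,xx=np.mgrid[100:270,100:290]; r[(np.hypot(xx-192,yy-178)>60)|(np.hypot(xx-192,yy-178)<26)]=0
    # red: g close to b
    r=np.where((r>0)&(abs(a[...,1]-a[...,0])<25),r,0).astype(float)
    if r.sum()==0: print(f,'none');continue
    x=(xx*r).sum()/r.sum();y=(yy*r).sum()/r.sum(); p=ray('top',237+x*.15,170+y*.15,.097)
    for c in ((192,178),(189,176)):
        n=ray('top',237+c[0]*.15,170+c[1]*.15,.097); print(f,x,y,np.degrees(np.arctan2(*(p-n)[[1,0]])),np.hypot(*(p-n)[:2]))
"
```

```text
z1 209.7786711807025 142.4633939906898 -26.511020137483797 0.016609531935306548
z1 209.7786711807025 142.4633939906898 -31.7153327061282 0.016481084279794896
n2 202.24894190073104 218.34359368988072 -165.83236793534442 0.01742824664780168
n2 202.24894190073104 218.34359368988072 -162.72924934027213 0.018578863606604212
n6 156.66571753986332 201.2648063781321 123.32587185720065 0.017614806015160134
n6 156.66571753986332 201.2648063781321 127.99517786380717 0.01709016223475511
n7 151.47032221594122 189.69983041266252 105.95444307100823 0.017563755072214773
n7 151.47032221594122 189.69983041266252 109.93332827600034 0.016633631265974173
```

The nut has been turned about 88–90° past finger-tight. Next I'll back the spanner off to mid-play and draw it off the hexagon.

>>> carry_out(
  moves=[
    [-0.0004,-0.009,0,0,0,-5.5,0],
    [-0.0017,-0.018,0,0,0,-11,0],
    [-0.0017,-0.018,0,0,0,-11,0],
    [0.0081,-0.0199,0,0,0,-11,0],
    [0.0179,-0.0218,0,0,0,-11,0],
    [0.0278,-0.0237,0,0,0,-11,0],
    [0.0425,-0.0266,0,0,0,-11,0],
    [0.067,-0.0314,0,0,0,-11,0],
    [0.067,-0.0314,0,0,0,-11,0],
  ],
)

```text
t: 21.65
position: [0.5172, 0.2639, 0.093]
tool_rot: [-1.209, -2.896, -0.002]
ft_force: [-1.0, 1.5, -1.5]
grip_width: 0.0116
grasp_force: 108.6
```

```bash
python3 -c "
from h import *
st();nt();go(.50,-.0995,.18,178.2)"
```

```text
t 21.65 pos [0.5172 0.2639 0.093 ] yaw 134.7 zax [-0.002  0.002 -1.   ] F [-1.    1.45 -1.53] M [ 0.11  0.03 -0.02] w 0.0116 gf 108.6 q [-0.92  0.49  0.46  1.9  -0.29  0.82  0.48]
pos ang 134.11 r 0.1703 Mz at nut -0.07
t 21.65 shift [-0.246  -0.2679 -0.0878] turn [  0.06  -0.18 -43.5 ]
```

Clear of the nut. Now up and over to the free bench.

>>> carry_out(
  moves=[
    [0,0,-0.045,0,0,0,0],
    [0,0,-0.088,0,0,0,0],
    [-0.246,-0.268,-0.088,0,0,-43.5,0],
    [-0.246,-0.268,-0.088,0,0,-43.5,0],
    [-0.246,-0.268,-0.088,0,0,-43.5,0],
    [-0.246,-0.268,-0.088,0,0,-43.5,0],
    [-0.246,-0.268,-0.088,0,0,-43.5,0],
    [-0.246,-0.268,-0.088,0,0,-43.5,0],
    [-0.246,-0.268,-0.088,0,0,-43.5,0],
    [-0.246,-0.268,-0.088,0,0,-43.5,0],
    [-0.246,-0.268,-0.088,0,0,-43.5,0],
    [-0.246,-0.268,-0.088,0,0,-43.5,0],
  ],
)

```text
t: 22.85
position: [0.5011, -0.1045, 0.1816]
tool_rot: [0.063, 3.14, 0.001]
ft_force: [0.1, 0.0, -0.7]
grip_width: 0.0116
grasp_force: 108.6
```

```bash
python3 -c "
from h import *
st();go(.50,-.0995,.029,178.2)"
```

```text
t 22.85 pos [ 0.5011 -0.1045  0.1816] yaw 177.7 zax [ 0.001  0.    -1.   ] F [ 0.1   0.02 -0.73] M [ 0.05  0.04 -0.03] w 0.0116 gf 108.6 q [-0.4   0.23  0.59  2.02 -0.16  0.93  1.8 ]
t 22.85 shift [0.0015 0.0049 0.1526] turn [ 0.03  0.08 -0.48]
```

>>> carry_out(
  moves=[
    [0,0,0.04,0,0,0,0],
    [0,0,0.08,0,0,0,0],
    [0,0,0.115,0,0,0,0],
    [0,0,0.135,0,0,0,0],
    [0,0,0.145,0,0,0,0],
    [0,0,0.15,0,0,0,0],
    [0,0,0.153,0,0,0,0],
    [0,0,0.153,0,0,0,0],
    [0,0,0.153,0,0,0,0],
  ],
)

```text
t: 23.75
position: [0.5027, -0.1046, 0.0297]
tool_rot: [0.06, 3.137, -0.0]
ft_force: [-0.2, -0.9, -0.9]
grip_width: 0.0117
grasp_force: 108.6
```

```bash
python3 -c "
from h import *
st()"
```

```text
t 23.75 pos [ 0.5027 -0.1046  0.0297] yaw 177.8 zax [ 0.004 -0.    -1.   ] F [-0.24 -0.9  -0.88] M [-0.01 -0.03  0.01] w 0.0117 gf 108.6 q [-0.28  0.5   0.47  2.08 -0.38  0.63  1.98]
```

Lower the last bit, release and retreat.

>>> carry_out(
  moves=[
    [0,0,0.001,0,0,0,0],
    [0,0,0.0015,0,0,0,0],
    [0,0,0.0015,0,0,0,0.6],
    [0,0,0.0015,0,0,0,0.6],
    [0,0,0.0015,0,0,0,0.6],
    [0,0,0.0015,0,0,0,0.6],
    [0,0,0.0015,0,0,0,0.6],
    [0,0,-0.03,0,0,0,0.6],
    [0,0,-0.07,0,0,0,0.6],
    [0,0,-0.11,0,0,0,0.6],
    [0,0,-0.13,0,0,0,0.6],
    [0,0,-0.13,0,0,0,0.6],
  ],
)

```text
t: 24.95
position: [0.5041, -0.1051, 0.1621]
tool_rot: [0.06, 3.132, 0.001]
ft_force: [0.6, -0.7, 0.6]
grip_width: 0.0514
grasp_force: 0.0
```

```bash
python3 -c "
from h import *
st()
a=cv2.resize(crop('top',237,170,120,120,5),(400,400)); b=cv2.resize(crop('side',200,140,170,170,5),(400,400)); st()
cv2.imwrite('pics/n8.png',np.hstack([a,b]))"
```

```text
t 24.95 pos [ 0.5041 -0.1051  0.1621] yaw 177.8 zax [ 0.009  0.    -1.   ] F [ 0.58 -0.68  0.57] M [-0.01  0.01  0.01] w 0.0514 gf 0.0 q [-0.4   0.27  0.6   2.03 -0.19  0.89  1.83]
t 25.05 pos [ 0.5013 -0.1043  0.1587] yaw 177.8 zax [ 0.002  0.    -1.   ] F [-0.73 -0.48 -0.71] M [ 0.01 -0.02  0.04] w 0.0509 gf 0.0 q [-0.4   0.27  0.6   2.04 -0.2   0.89  1.83]
```

View pics/n8.png

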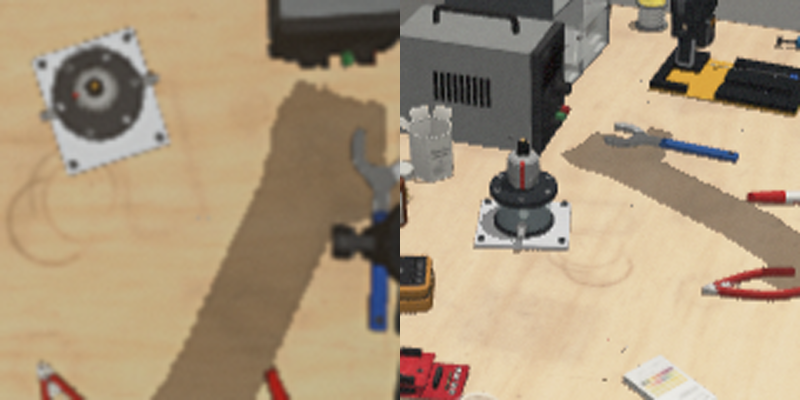

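The spanner lies flat on the bench at (675,142) in the side crop, released. The red stroke stands on the cell's +y side at (77,95), a quarter turn on, and the other things are in place.

```bash
python3 -c "
from rig import sign_off
print(sign_off())"
```

```text
the job is handed in; nothing more can be done
None
```

I ran the nut down by hand to finger-tight and turned it about 88–90° further with the spanner, measured from the red stroke. The spanner is flat on the bench and released, nothing else appeared moved in the last pictures, and I handed the job in at about 25 s; no verdict was shown.

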